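# Clamp a fixing plate in the welding fixture with the T-handle screw

### The arm

A 6-joint arm with a two-finger parallel gripper is mounted at the origin on the work surface. World frame = base frame: x ahead of the robot, y to its left, z up, the work surface at z = 0. Lengths are in m, angles in rad, forces in N, time in s.
With the tool pointing down it reaches from about 0.375 to 0.825 m from the base axis. Payload 5.5 kg.
Tool frame: the origin (TCP) lies at the very end of the fingers, on their centre line; the grasp point (between the pads) lies 19 mm behind it; z points along the fingers, y is the line along which they close (so a half turn about z gives the same grasp; the last joint's range is limited). The gripper opens to 85 mm and grips with 20 to 120 N. Pads are 22 mm wide; open, the fingers measure 114 mm over their backs; the gripper's body (76 mm by 85 mm) begins 54 mm behind the grasp point. The pads swing forward as they close: fully open they stand 13 mm farther back than shut.
Start: joints at [1.239, 0.314, -0.047, 1.21, 0, 1.571], TCP at [0.195, 0.567, 0.231] pointing down, gripper open.
Joint ranges: [-2.67, 2.67], [-0.69, 1.73], [-1.03, 1.25], [-2.08, 2.16], [-1.42, 1.45], [-3.14, 3.14]. Speed limits (rad/s): [2.39, 2.39, 3.01, 3.14, 3.14, 3.14].

### API

Orientations are given as a rotation vector (axis times angle).
In Python, from station import r gives the robot as it stands. The module is installed in compiled form; this text tells all that it offers.
- The arm moves only by the tool carry_out, never from a script. Its argument "series" is a list of rows, each an object with "dp": the shift along the tool's x, y, z in mm, a list of three; "yaw": the turn about the tool's z in degrees. A call has 1 to 12 rows; each row shifts and turns the commanded pose from where the row before left it, along the tool's axes as they then stand; what a row does not reach is not made up. A row lasts 1/8 s, in which the tool goes at most 62.5 mm and 10.7 degrees, less where a joint would pass 70% of its speed; a pose out of reach is approached as far as the arm can. A call is refused whole if a number of a shift passes 62.5 or a number of a turn 10.7, either way. A call with a gripper value outside its range is refused whole. "hand" is the opening, from -1 (shut) to 1 (fully open), set as the call begins (left out, the last holds). The fingers move at their own pace and stop on an object; "force" is the grip in N (left out, the last holds). Time passes only in rows, so rows that do not move let the fingers close. It gives the time, the measured TCP pose, the force, the opening and the grip force at its end, in the units of the state.
- r.observe(): the state, without advancing time (a new reading comes with each control period).
- r.camera(name): name is "side" or "top" or "wrist"; returns a dict with "frame" (400x640x3 uint8, red, green, blue), "mtx" (3x3 intrinsics, pixels), "k1" (the pictures are not rectified: a ray, as slopes to the right and down, at radius r is drawn at 1 + k1 r^2 times it, then the intrinsics apply), "rvec" (rotation vector, rad) and "tvec" (3), from world to camera coordinates, as OpenCV has them; the wrist camera has in their place "mount" (4x4, takes a point from camera to tool coordinates, whose origin is the TCP and whose axes are the flange's). Camera axes: x right, y down, z forward; pixel columns grow to the right and rows downward; lengths in m; the calibration is good to about 2 mm. A picture is of the moment at which its call begins: read the wrist's pose just before it. There is no depth.
- r.hand_in(): hands the job in; it is judged then, once.
The state is a dict: "time_s": time; "joint_positions": joint angles; "joint_velocities": joint speeds; "effort": joint torques, N m; "position": TCP position; "ee_rot": TCP orientation; "force": force on the tool from outside, world axes, zero at the start; "moment": the same for the moment, N m; "grip_width": finger opening in m; "finger_force": force on a finger pad.
Only numpy, scipy, OpenCV 4.12 (cv2) and the standard library are available. Lean on these libraries where they do the work, as an engineer would, in place of code of your own. Each camera call takes 0.05 s, during which the arm holds its last target. There are 200 camera calls.

### The job

Slide the steel fixing plate on the fixture bed home against both the long fence and the end stop under the clamp. Then run the clamp screw down with its T-handle, clockwise half turn by half turn, taking the bar's two ends in turn, until the plate is held firmly but not overtightened. Let go of the handle, and leave the other things on the bench where they are.

Things in the scene. Friction and masses are not known exactly. Their poses are not given: they have to be found in the camera images.
- fixture: Welding fixture fixed to the bench: steel bed 390 x 200 x 16 mm carrying a fence, an end stop and a blue screw clamp. Origin on the bench top, right under the clamp screw's axis; z up, x along the bed from its open near end to the clamp's post, y towards the fence. In this frame (mm) the bed spans x -245 to 145, y -100 to 100, its top is z = 16.
- stop_corner (a point): Bed-level point where the lines of the fence's face and the end stop's face meet (fixture frame x 30, y 25, z 16); axes as the fixture's. Fence: a dark steel bar on the bed's +y side, straight face at y = 25 from x -160 to 22, 28 mm above the bed, 14 mm thick, with a bolted foot 8 mm high outside it.
- plate: Bright flat steel fixing plate 200 x 50 x 10 mm, about 0.8 kg, six bolt holes; it starts loose on the bed, a few cm off fence and stop and a little turned. Origin at the centre of its underside, x along its 200 mm towards the end stop, y to the fence, z up. Home, its origin is at x -70, y 0, z 16 in the fixture frame, axes parallel. Pushing takes 3 to 7 N.
- corner_far (a point): Lower corner of the plate at its +x end and +y side (plate frame 100, 25, 0); it belongs at stop_corner. The end stop is a small dark steel block under the clamp arm with its face at fixture x = 30, y -24 to 16, 28 mm above the bed.
- corner_near (a point): Lower corner of the plate at its -x end and +y side (plate frame -100, 25, 0); it belongs on the line of the fence's face.
- screw: Clamp screw with T-handle, one piece: upright thread, flat nose of 30 mm diameter below; on top a round bar 10 mm thick through a 25 mm head, an 18 mm ball on each end. Turns about its upright axis; clockwise from above runs it down 4 mm a turn; it stays where left. Origin on the axis at the bar's centre, 112 mm above the nose's underside; y along the bar to ball_a, z up.
- ball_a (a point): Centre of one ball end of the bar, 60 mm from the axis, about 0.14 m above the bench. Pushed squarely here the screw runs free with about 2 N; once the nose bears on the plate the push climbs by some 8 N within 0.35 rad. Firmly tight is about 7 N (some 60 N under the nose); under 5 N is slack, over 8.5 N overtightened. A height read 1 mm wrong is a quarter turn: go by feel.
- ball_b (a point): Centre of the other ball end, the same on the other side. At the start the nose is 2.7 to 4.7 mm above the plate's top level (the plate slides in under it), 0.7 to 1.2 turns to touch. Under the bar the blue arm, 42 to 78 mm above the bed, runs from a 38 mm boss round the screw to a post at fixture x = 118, whose top is 112 mm above the bed; the bar stays 46 mm clear above it.
- spray_can: Bystander: upright spray can, 65 mm diameter, 165 mm high, beside the fixture on the fence's side. Origin at the centre of its foot.
- magnet_square: Bystander: welding magnet, an upright square plate of 94 mm, 18 mm thick, beside the fixture on the side away from the fence. Origin at the centre of its foot.
- hammer: Bystander: hammer lying on the bench on the fence's side, towards the robot. Origin under its middle, handle to its -x.
Things that resemble listed ones, but are neither listed nor needed, are in the scene too. Of the things shaped like the plate, the steel one is meant.

How it is judged:
By the outcome, as a careful person would: the job done as asked, in the order asked, and still so for the second after the job is handed in, with the robot touching nothing.
It also fails if it takes over 72 s, if anything falls off the work surface, if the arm or the gripper's body presses on something with over 40 N, if the wrist force passes 120 N, or if a joint passes its speed limit or range.

## Working session

There is one attempt and no reset: what is moved stays moved. The work goes in short steps, Python scripts to look and compute and a tool call to move; the robot and the scene stay as the last step left them, time stands still between calls to the robot, and variables do not carry over. Pictures are saved under pics/ and viewed, at most 10 in all, crops included, and the job is handed in when it is done.

Besides the shell and the picture viewer there is one more tool, called after "Request:" as name(argument=value, ...) on one line, values as JSON. carry_out: Moves the arm, as the interface text tells. Its arguments: {"type":"object","properties":{"series":{"type":"array","items":{"type":"object","properties":{"dp":{"type":"array","items":{"type":"number"}},"yaw":{"type":"number"}}}},"hand":{"type":"number"},"force":{"type":"number"}},"required":["series"]}

```bash
mkdir -p pics; cat > h.py <<'E'
import numpy as np, cv2
from scipy.spatial.transform import Rotation as R
from station import r
def cam(n):
    s=r.observe(); c=r.camera(n)
    if n=="wrist":
        T=np.eye(4);T[:3,:3]=R.from_rotvec(s["ee_rot"]).as_matrix();T[:3,3]=s["position"]
        c["Twc"]=T@np.array(c["mount"])
    else:
        T=np.eye(4);T[:3,:3]=R.from_rotvec(np.ravel(c["rvec"])).as_matrix();T[:3,3]=np.ravel(c["tvec"])
        c["Twc"]=np.linalg.inv(T)
    return c
def ray(c,uv):
    d=cv2.undistortPoints(np.array([[uv]],float),np.array(c["mtx"]),np.array([c["k1"],0,0,0.]))[0,0]
    return c["Twc"][:3,3],c["Twc"][:3,:3]@np.array([d[0],d[1],1])
def onz(c,uv,z):
    o,d=ray(c,uv);return o+d*(z-o[2])/d[2]
def pix(c,P):
    T=np.linalg.inv(c["Twc"])
    p,_=cv2.projectPoints(np.array([P],float),R.from_matrix(T[:3,:3]).as_rotvec(),T[:3,3],np.array(c["mtx"]),np.array([c["k1"],0,0,0.]))
    return p[0,0]
def save(c,n): cv2.imwrite("pics/"+n+".png",c["frame"][:,:,::-1])
E
python3 - <<'E'
from h import *
print(r.observe())
for n in("top","side"):
    c=cam(n);save(c,n+"0");print(n,c["Twc"].round(3).tolist(),c["mtx"],c["k1"])
E
```

```text
{'time_s': 0.0, 'joint_positions': array([ 1.23902382e+00,  3.14214421e-01, -4.80913356e-02,  1.21021673e+00,
        3.37533679e-05,  1.57080143e+00]), 'joint_velocities': array([ 0.00098832,  0.00054791, -0.00093178,  0.00103292,  0.00020211,
       -0.00048146]), 'effort': array([ 3.39633270e-04, -5.39592254e+01,  3.39746153e+01,  1.93459005e-02,
        1.59314795e-04,  2.02981973e-06]), 'position': array([0.19522778, 0.56672247, 0.23043616]), 'ee_rot': array([-5.18715351e-01, -3.09814973e+00,  2.66519711e-03]), 'force': array([-0.18049865,  0.08563366,  0.02407781]), 'moment': array([-0.03365155,  0.03194428,  0.04381663]), 'finger_force': 0.0, 'grip_width': 0.0852499875914453}
top [[0.014, -0.99, 0.141, 0.4], [-1.0, -0.014, 0.003, -0.064], [-0.001, -0.141, -0.99, 1.268], [0.0, 0.0, 0.0, 1.0]] [[489.12262852   0.         318.35080257]
 [  0.         489.12262852 194.85853066]
 [  0.           0.           1.        ]] 0.03325654121145001
side [[-0.998, -0.037, 0.043, 0.525], [-0.057, 0.673, -0.737, 0.868], [-0.002, -0.739, -0.674, 0.93], [0.0, 0.0, 0.0, 1.0]] [[476.0141212    0.         321.0996756 ]
 [  0.         476.0141212  193.79851778]
 [  0.           0.           1.        ]] -0.00812569927666993
```

View pics/top0.png

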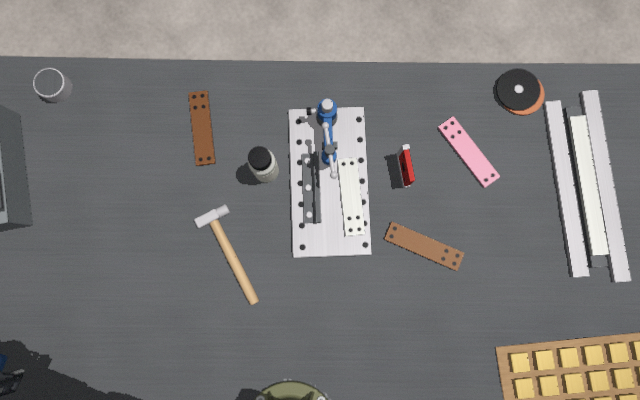

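View pics/side0.png

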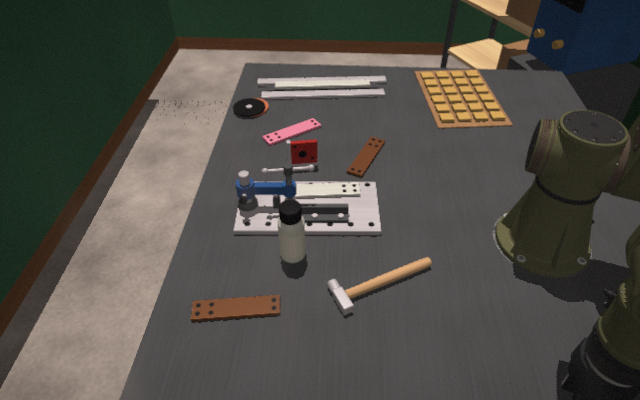

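The top view shows the fixture bed with corners near (290,108), (366,108), (371,254), (294,257). The fence is at (316,185), the blue clamp at (328,112) to (331,165), and the handle bar runs from about (326,127) to (334,175).

Things that could be taken for the plate:
- bright plate on the bed (351,197)
- brown plates (202,128) and (424,246)
- pink plate (468,152)
- white bar in the channel (590,185)

I choose the one on the bed at (351,197) and check it in one close crop.

```bash
python3 - <<'E'
from h import *
c=cam("top");f=c["frame"][98:268,270:390]
f=cv2.rotate(f,cv2.ROTATE_90_CLOCKWISE)
cv2.imwrite("pics/crop1.png",cv2.resize(f,None,fx=4.6,fy=4.6,interpolation=cv2.INTER_CUBIC)[:,:,::-1])
f=c["frame"].astype(int)
hsv=cv2.cvtColor(c["frame"],cv2.COLOR_RGB2HSV)
for p in[(340,180),(351,197),(310,230),(350,240),(295,200),(370,210)]: print(p,f[p[1],p[0]],hsv[p[1],p[0]])
for n,p in dict(c1=(290,108),c2=(365.5,107.5),c3=(371,254),c4=(293.5,257)).items(): print(n,onz(c,p,.016).round(4))
E
```

```text
(340, 180) [235 236 233] [ 40   3 236]
(351, 197) [236 236 230] [ 30   6 236]
(310, 230) [216 214 216] [150   2 216]
(350, 240) [223 219 222] [158   5 223]
(295, 200) [216 213 215] [160   4 216]
(370, 210) [102 105 105] [ 90   7 105]
c1 [0.8098 0.0183 0.016 ]
c2 [ 0.8139 -0.1817  0.016 ]
c3 [ 0.4286 -0.196   0.016 ]
c4 [0.4182 0.0007 0.016 ]
```

View pics/crop1.png

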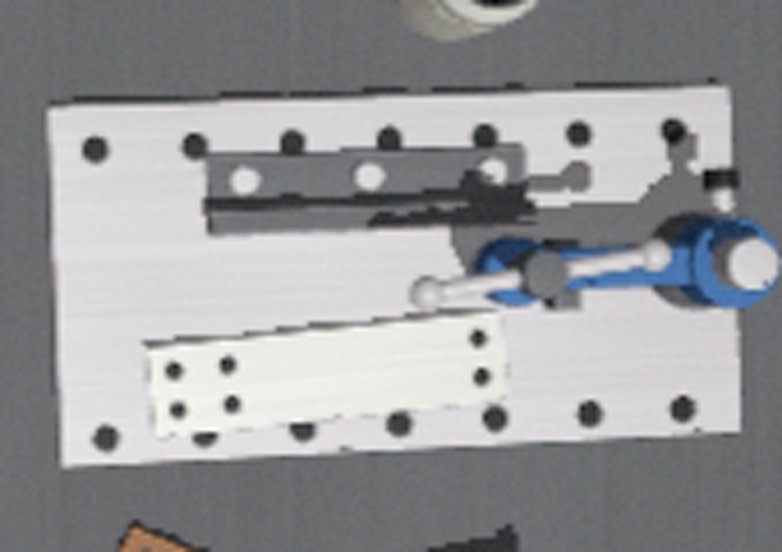

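The crop shows the bright steel plate with six holes, corners near (148,342), (500,312), (505,402), (158,437), and the fence face along row 235. The T-handle's balls are at (428,292) and (656,255) with the head at (546,273), and the plate is still short of the clamp. This is the right plate.

```bash
cat > m.py <<'E'
from h import *
def rectpts(mask):
    mask=cv2.morphologyEx(mask.astype(np.uint8)*255,cv2.MORPH_OPEN,np.ones((3,3)))
    k,_=cv2.findContours(mask,cv2.RETR_EXTERNAL,cv2.CHAIN_APPROX_NONE)
    return max(k,key=cv2.contourArea)
def frame(c,k,z):
    P=np.array([onz(c,p[0].astype(float),z)[:2] for p in k])
    (cx,cy),(w,h),a=cv2.minAreaRect((P*1000).astype(np.float32))
    b=cv2.boxPoints(((cx,cy),(w,h),a)); 
    e=b[1]-b[0] if np.linalg.norm(b[1]-b[0])>np.linalg.norm(b[2]-b[1]) else b[2]-b[1]
    if e[0]<0:e=-e
    return np.array([cx,cy]),(w,h),np.degrees(np.arctan2(e[1],e[0]))
def plate(c):
    f=c["frame"].astype(int);m=(f[:,:,1]-f[:,:,2]>=1)&(f[:,:,1]>=f[:,:,0]-1)&(f.min(2)>222)
    m[:,:280]=0;m[:,385:]=0;m[:100]=0;m[265:]=0
    return frame(c,rectpts(m),.026)
E
python3 - <<'E'
from m import *
c=cam("top");f=c["frame"].astype(int)
m=(f.min(2)>190);m[:,:280]=0;m[:,385:]=0;m[:100]=0;m[265:]=0
m=cv2.morphologyEx(m.astype(np.uint8),cv2.MORPH_CLOSE,np.ones((9,9)))
B=frame(c,rectpts(m),.016);print("bed",B)
P=plate(c);print("plate",P)
a=np.radians(B[2]);X=np.array([np.cos(a),np.sin(a)]);Y=np.array([-X[1],X[0]])
O=B[0]+50*X;print("O",O)
fx=lambda p:[float(round((np.array(p)-O)@X,1)),float(round((np.array(p)-O)@Y,1))]
print("plate in fix",fx(P[0]))
g=lambda X_,Y_:(270+Y_/4.6-.4,98+169-X_/4.6+.4)
for n,p,z in[("ball1",(428,292),.142),("ball2",(656,255),.142),("head",(546,270),.148),("fence",(210,235),.044),("fence",(370,230),.044)]:
    w=onz(c,g(*p),z)[:2]*1000;print(n,w.round(1),fx(w))
s=r.observe();print(R.from_rotvec(s["ee_rot"]).as_matrix().round(3))
E
```

```text
bed (array([618.27697754, -86.98384094]), (387.32666015625, 197.6739044189453), np.float32(2.9423792))
plate (array([ 576.41955566, -143.78222656]), (197.87547302246094, 48.31543731689453), np.float32(6.294284))
O [668.21105957 -84.41725922]
plate in fix [-94.7, -54.6]
ball1 [609.4 -94.2] [-59.2, -6.8]
ball2 [728.6 -74. ] [60.9, 7.4]
head [669.2 -82.3] [1.1, 2.1]
fence [506.4 -67. ] [-160.7, 25.7]
fence [594.7 -63.1] [-72.4, 25.1]
[[-0.945  0.326 -0.   ]
 [ 0.326  0.945 -0.001]
 [-0.    -0.001 -1.   ]]
```

```bash
cat > plan.py <<'E'
from h import *
A=np.radians(2.8);O=np.array([.6685,-.0843]);X=np.array([np.cos(A),np.sin(A)]);Y=np.array([-X[1],X[0]])
def fix():
    s=r.observe();Rm=R.from_rotvec(s["ee_rot"]).as_matrix();d=s["position"][:2]-O
    return np.array([d@X*1e3,d@Y*1e3,s["position"][2]*1e3]),Rm,np.degrees(np.arctan2(Rm[1,1],Rm[0,1])-A),s
def go(tx,ty,tz,yaw,n):  # fixture mm; yaw=angle of tool y from fixture x, deg
    p,Rm,y0,s=fix();dy=(yaw-y0+180)%360-180
    st=(np.array([tx,ty,tz])-p)/n
    for i in range(n):
        a=np.radians(y0+dy*i/n)
        # tool y=(cos a,sin a), tool x = (-sin a, cos a), z down
        print([round(float(v)) for v in(-st[0]*np.sin(a)+st[1]*np.cos(a),st[0]*np.cos(a)+st[1]*np.sin(a),-st[2])],round(-dy/n,1))
def st():
    p,Rm,y,s=fix();F=s["force"];print("fix",p.round(1),"yaw",round(float(y),1),"F fix",(F[:2]@X).round(2),(F[:2]@Y).round(2),F[2].round(2),"t",s["time_s"],"w",round(s["grip_width"],3),"j",s["joint_positions"].round(2))
E
python3 -c "
from plan import *
st();go(-120,-110,200,0,14)"
```

```text
fix [-440.8  673.6  230.8] yaw 68.2 F fix 0.25 -0.11 0.01 t 0.2 w 0.085 j [ 1.24  0.31 -0.05  1.21 -0.    1.57]
[-42, -43, 2] 4.9
[-46, -40, 2] 4.9
[-49, -36, 2] 4.9
[-52, -31, 2] 4.9
[-54, -27, 2] 4.9
[-56, -22, 2] 4.9
[-58, -17, 2] 4.9
[-59, -12, 2] 4.9
[-60, -7, 2] 4.9
[-60, -2, 2] 4.9
[-60, 3, 2] 4.9
[-60, 8, 2] 4.9
[-59, 13, 2] 4.9
[-58, 18, 2] 4.9
```

Request:
carry_out(series=[{"dp": [-42,-43,2],"yaw": 4.9},{"dp": [-46,-40,2],"yaw": 4.9},{"dp": [-49,-36,2],"yaw": 4.9},{"dp": [-52,-31,2],"yaw": 4.9},{"dp": [-54,-27,2],"yaw": 4.9},{"dp": [-56,-22,2],"yaw": 4.9},{"dp": [-58,-17,2],"yaw": 4.9},{"dp": [-59,-12,2],"yaw": 4.9},{"dp": [-60,-7,2],"yaw": 4.9},{"dp": [-60,-2,2],"yaw": 4.9},{"dp": [-60,3,2],"yaw": 4.9},{"dp": [-60,8,2],"yaw": 4.9}])

```text
time_s: 1.7
position: [0.5029, -0.0911, 0.2073]
ee_rot: [1.977, 2.441, 0.001]
force: [0.9, 0.9, 0.0]
grip_width: 0.0853
finger_force: 0.0
```

```bash
python3 -c "
from plan import *
st();go(-120,-112,60,0,4)"
```

```text
fix [-165.7    1.2  207.3] yaw 9.2 F fix 0.91 0.9 0.04 t 1.7 w 0.085 j [-0.18  0.16 -0.3   1.11  0.    1.18]
[-30, 7, 37] 2.3
[-29, 8, 37] 2.3
[-29, 9, 37] 2.3
[-29, 10, 37] 2.3
```

Request:
carry_out(series=[{"dp": [-30,7,37],"yaw": 2.3},{"dp": [-29,8,37],"yaw": 2.3},{"dp": [-29,9,37],"yaw": 2.3},{"dp": [-29,10,37],"yaw": 2.3},{"dp": [0,0,30]},{"dp": [0,0,0]}])

```text
validation failed for argument at $.se...
```

```bash
python3 -c "
from plan import *
st();c=cam('wrist');save(c,'w1')
for z in (.026,):
  for p in [(-63,-82,z),(-163,-88,z)]:
    q=O+X*p[0]/1e3+Y*p[1]/1e3; print(pix(c,[*q,z]))
"
```

```text
fix [-165.7    1.2  207.3] yaw 9.2 F fix 0.91 0.9 0.04 t 1.7 w 0.085 j [-0.18  0.16 -0.3   1.11  0.    1.18]
[393.65939593 261.81832208]
[304.85448558 253.93422687]
```

View pics/w1.png

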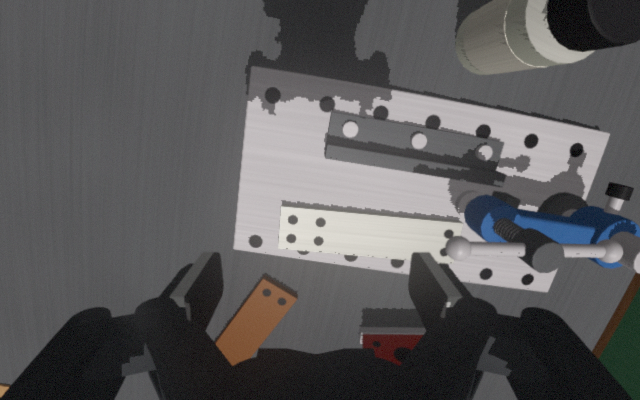

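The wrist picture shows the plate (280–450, 205–265), with the fingers open at (205,280) and (425,280). The move was refused because some rows had no yaw.

Request:
carry_out(series=[{"dp": [-30,7,37],"yaw": 2.3},{"dp": [-29,8,37],"yaw": 2.3},{"dp": [-29,9,37],"yaw": 2.3},{"dp": [-29,10,37],"yaw": 2.3},{"dp": [0,0,30],"yaw": 0},{"dp": [0,0,0],"yaw": 0}])

```text
time_s: 2.5
position: [0.5512, -0.1988, 0.0267]
ee_rot: [-2.159, -2.274, 0.004]
force: [-1.7, 1.3, -0.3]
grip_width: 0.0855
finger_force: 0.0
```

```bash
python3 -c "
from plan import *
st()"
```

```text
fix [-122.8 -108.6   26.7] yaw 0.2 F fix -1.59 1.36 -0.34 t 2.5 w 0.085 j [-0.35  0.45 -0.35  0.78  0.    1.17]
```

Request:
carry_out(series=[{"dp": [0,0,4],"yaw": 0},{"dp": [0,0,3],"yaw": 0},{"dp": [0,0,0],"yaw": 0}])

```text
time_s: 2.88
position: [0.5544, -0.1996, 0.0232]
ee_rot: [2.161, 2.278, 0.001]
force: [0.4, -0.3, 0.7]
grip_width: 0.0853
finger_force: 0.0
```

Request:
carry_out(series=[{"dp": [0,0,3],"yaw": 0},{"dp": [0,0,3],"yaw": 0},{"dp": [0,0,0],"yaw": 0}])

```text
time_s: 3.25
position: [0.5535, -0.1996, 0.016]
ee_rot: [-2.162, -2.278, 0.0]
force: [0.2, -0.5, -0.3]
grip_width: 0.0855
finger_force: 0.0
```

Request:
carry_out(series=[{"dp": [0,0,3],"yaw": 0},{"dp": [0,0,2],"yaw": 0},{"dp": [0,0,0],"yaw": 0}])

```text
time_s: 3.62
position: [0.5536, -0.1996, 0.011]
ee_rot: [-2.162, -2.278, 0.0]
force: [0.1, 0.2, 0.6]
grip_width: 0.0851
finger_force: 0.0
```

Request:
carry_out(series=[{"dp": [0,0,2],"yaw": 0},{"dp": [0,0,2],"yaw": 0},{"dp": [5,0,0],"yaw": 0},{"dp": [6,0,0],"yaw": 0},{"dp": [6,0,0],"yaw": 0},{"dp": [6,0,0],"yaw": 0},{"dp": [6,0,0],"yaw": 0},{"dp": [6,0,0],"yaw": 0}])

```text
time_s: 4.62
position: [0.5521, -0.1646, 0.0074]
ee_rot: [2.163, 2.278, -0.0]
force: [-0.0, -4.2, -1.8]
grip_width: 0.0852
finger_force: 1.9
```

```bash
python3 -c "
from m import *
from plan import *
st();c=cam('top');P=plate(c);print(P,(P[0]/1e3-O)@X,(P[0]/1e3-O)@Y)"
```

```text
fix [-120.1  -74.6    7.4] yaw 0.2 F fix -0.24 -4.14 -1.76 t 4.625 w 0.085 j [-0.29  0.45 -0.4   0.72 -0.    1.23]
(array([ 628.44622803, -117.86483765]), (91.80931091308594, 31.031585693359375), np.float32(0.54599637)) -0.04164558786222128 -0.03156814829986717
```

Request:
carry_out(series=[{"dp": [6,0,0],"yaw": 0},{"dp": [6,0,0],"yaw": 0},{"dp": [6,0,0],"yaw": 0},{"dp": [6,0,0],"yaw": 0},{"dp": [4,0,0],"yaw": 0},{"dp": [3,0,0],"yaw": 0}])

```text
time_s: 5.42
position: [0.5504, -0.1336, 0.0074]
ee_rot: [2.163, 2.279, -0.0]
force: [-0.2, -4.5, -1.0]
grip_width: 0.0855
finger_force: 2.1
```

Request:
carry_out(series=[{"dp": [2,0,0],"yaw": 0},{"dp": [2,0,0],"yaw": 0}])

```text
time_s: 5.68
position: [0.5502, -0.1298, 0.0074]
ee_rot: [2.163, 2.278, -0.0]
force: [0.5, -5.1, -0.4]
grip_width: 0.0855
finger_force: 2.2
```

Request:
carry_out(series=[{"dp": [2,0,0],"yaw": 0}])

```text
time_s: 5.8
position: [0.5501, -0.1278, 0.0073]
ee_rot: [2.163, 2.278, -0.0]
force: [0.1, -4.9, -0.5]
grip_width: 0.0854
finger_force: 2.2
```

```bash
python3 -c "
from plan import *
st();c=cam('wrist');save(c,'w2')"
```

```text
fix [-120.4  -37.7    7.3] yaw 0.2 F fix -0.18 -4.85 -0.47 t 5.8 w 0.085 j [-0.23  0.44 -0.43  0.71 -0.    1.29]
```

View pics/w2.png

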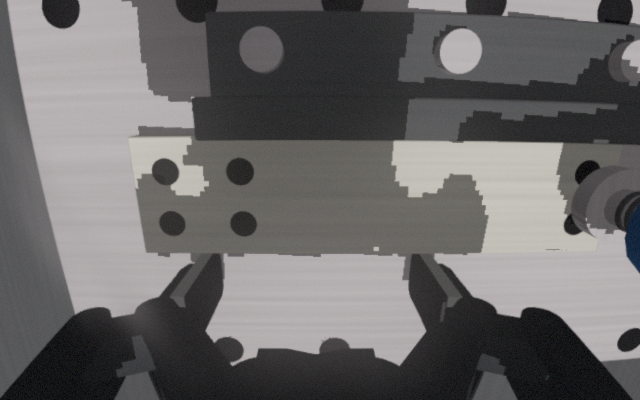

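The wrist picture shows the plate's fence edge at row ~138, right against the fence's foot line, and its near end at column ~130. It is nearly touching, so I press on gently.

Request:
carry_out(series=[{"dp": [1,0,0],"yaw": 0},{"dp": [1,0,0],"yaw": 0}])

```text
time_s: 6.1
position: [0.5501, -0.1275, 0.0074]
ee_rot: [2.162, 2.276, -0.004]
force: [0.4, -11.5, -1.5]
grip_width: 0.0853
finger_force: 5.7
```

Request:
carry_out(series=[{"dp": [1,0,0],"yaw": 0}])

```text
time_s: 6.22
position: [0.55, -0.1275, 0.0074]
ee_rot: [2.161, 2.274, -0.007]
force: [-0.5, -14.6, -2.0]
grip_width: 0.0853
finger_force: 7.1
```

Request:
carry_out(series=[{"dp": [1,0,0],"yaw": 0}])

```text
time_s: 6.35
position: [0.55, -0.1274, 0.0075]
ee_rot: [2.161, 2.273, -0.009]
force: [-0.6, -17.8, -1.4]
grip_width: 0.0855
finger_force: 8.6
```

Request:
carry_out(series=[{"dp": [-8,0,0],"yaw": 0},{"dp": [-14,-5,0],"yaw": 0},{"dp": [0,-20,-30],"yaw": 0},{"dp": [0,-40,-25],"yaw": 0},{"dp": [0,0,0],"yaw": 0}], hand=-0.3)

```text
time_s: 6.98
position: [0.4846, -0.1482, 0.0637]
ee_rot: [-2.162, -2.278, -0.003]
force: [0.7, -0.4, -0.9]
grip_width: 0.0301
finger_force: 0.0
```

```bash
python3 -c "
from plan import *
st();go(-225,-1,35,90,9)"
```

```text
fix [-186.8  -54.8   63.7] yaw 0.2 F fix 0.64 -0.45 -0.88 t 6.975 w 0.03 j [-0.3   0.27 -0.51  0.79  0.    1.22]
[6, -4, 3] -10.0
[7, -3, 3] -10.0
[7, -2, 3] -10.0
[7, -1, 3] -10.0
[7, 1, 3] -10.0
[7, 2, 3] -10.0
[7, 3, 3] -10.0
[6, 4, 3] -10.0
[5, 5, 3] -10.0
```

Request:
carry_out(series=[{"dp": [6,-4,3],"yaw": -10},{"dp": [7,-3,3],"yaw": -10},{"dp": [7,-2,3],"yaw": -10},{"dp": [7,-1,3],"yaw": -10},{"dp": [7,1,3],"yaw": -10},{"dp": [7,2,3],"yaw": -10},{"dp": [7,3,3],"yaw": -10},{"dp": [6,4,3],"yaw": -10},{"dp": [5,5,3],"yaw": -10},{"dp": [0,0,0],"yaw": 0}])

```text
time_s: 8.22
position: [0.4456, -0.0966, 0.0346]
ee_rot: [0.081, -3.139, -0.003]
force: [-0.1, 1.3, 1.0]
grip_width: 0.0295
finger_force: 0.0
```

```bash
python3 -c "
from m import *
from plan import *
st();c=cam('top');P=plate(c);print(P,(P[0]/1e3-O)@X,(P[0]/1e3-O)@Y)"
```

```text
fix [-223.3   -1.4   34.6] yaw 90.2 F fix -0.04 1.32 0.96 t 8.225 w 0.03 j [-0.21  0.23 -0.66  0.69  0.   -0.27]
(array([600.05578613, -88.28038025]), (90.6463394165039, 47.20859146118164), np.float32(4.8206506)) -0.06855694153492033 -0.000632144130423402
```

Request:
carry_out(series=[{"dp": [0,0,8],"yaw": 0},{"dp": [0,0,7],"yaw": 0},{"dp": [-5,0,0],"yaw": 0},{"dp": [-5,0,0],"yaw": 0},{"dp": [-5,0,0],"yaw": 0},{"dp": [-5,0,0],"yaw": 0}])

```text
time_s: 9.02
position: [0.4643, -0.0967, 0.0202]
ee_rot: [0.081, -3.137, 0.001]
force: [-11.3, -1.1, 8.6]
grip_width: 0.0301
finger_force: 5.5
```

Request:
carry_out(series=[{"dp": [-5,0,0],"yaw": 0},{"dp": [-5,0,0],"yaw": 0}])

```text
time_s: 9.28
position: [0.4713, -0.0962, 0.0196]
ee_rot: [0.081, -3.132, 0.001]
force: [-12.0, -2.2, 9.3]
grip_width: 0.0298
finger_force: 6.2
```

```bash
python3 -c "
from plan import *
st()"
```

```text
fix [-197.6   -2.3   19.6] yaw 90.2 F fix -12.06 -1.61 9.35 t 9.275 w 0.03 j [-0.2   0.3  -0.61  0.68 -0.   -0.25]
```

Request:
carry_out(series=[{"dp": [0,0,-1],"yaw": 0},{"dp": [-4,0,0],"yaw": 0},{"dp": [-3,0,0],"yaw": 0}])

```text
time_s: 9.65
position: [0.4827, -0.0956, 0.021]
ee_rot: [0.082, -3.14, -0.0]
force: [-2.2, 0.4, -3.0]
grip_width: 0.03
finger_force: 1.5
```

```bash
python3 -c "
from m import *
from plan import *
st();c=cam('top');P=plate(c);print(P,(P[0]/1e3-O)@X,(P[0]/1e3-O)@Y);save(c,'t2')
f=cv2.rotate(c['frame'][98:268,270:390],cv2.ROTATE_90_CLOCKWISE)
cv2.imwrite('pics/crop2.png',cv2.resize(f,None,fx=4.6,fy=4.6,interpolation=cv2.INTER_CUBIC)[:,:,::-1])"
```

```text
fix [-186.1   -2.2   21. ] yaw 90.2 F fix -2.15 0.5 -3.01 t 9.65 w 0.03 j [-0.2   0.31 -0.59  0.68  0.   -0.25]
(array([629.5859375 , -76.31871033]), (30.03388786315918, 24.24409294128418), np.float32(6.877649)) -0.0384777202906972 0.009872704104081058
```

View pics/crop2.png

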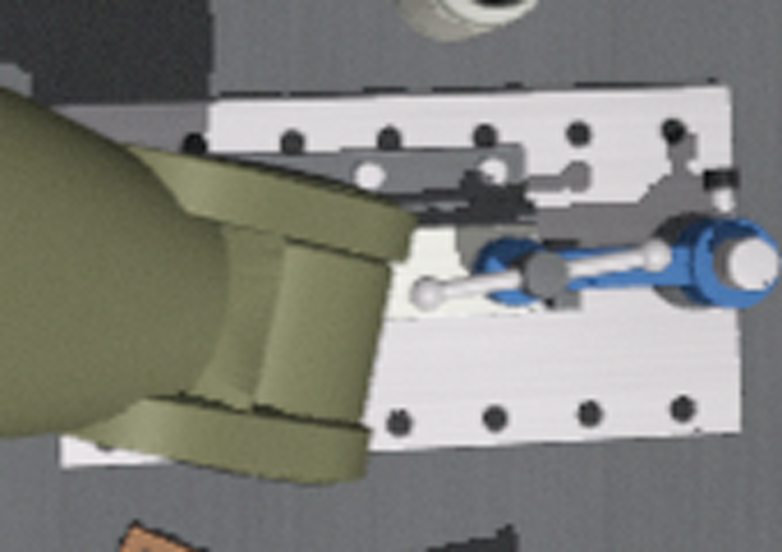

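The crop shows the plate sliding in under the clamp (light strip at rows 230–320, up to column ~540), with the handle untouched. The earlier push was stick-slip, so I continue gently to the stop.

Request:
carry_out(series=[{"dp": [-2,0,0],"yaw": 0},{"dp": [-2,0,0],"yaw": 0}])

```text
time_s: 9.95
position: [0.4867, -0.0954, 0.0212]
ee_rot: [0.082, -3.14, -0.0]
force: [-3.2, 0.6, -2.7]
grip_width: 0.0303
finger_force: 1.6
```

Request:
carry_out(series=[{"dp": [-2,0,0],"yaw": 0}])

```text
time_s: 10.07
position: [0.4875, -0.0954, 0.021]
ee_rot: [0.082, -3.138, 0.0]
force: [-9.7, -0.7, 3.2]
grip_width: 0.03
finger_force: 5.0
```

Request:
carry_out(series=[{"dp": [-1,0,0],"yaw": 0}])

```text
time_s: 10.2
position: [0.4875, -0.0954, 0.021]
ee_rot: [0.082, -3.136, 0.001]
force: [-10.6, -1.0, 5.5]
grip_width: 0.0298
finger_force: 5.6
```

Request:
carry_out(series=[{"dp": [-1,0,0],"yaw": 0},{"dp": [0,0,0],"yaw": 0},{"dp": [8,0,0],"yaw": 0},{"dp": [20,0,0],"yaw": 0},{"dp": [10,0,-30],"yaw": 0},{"dp": [0,0,-20],"yaw": 0},{"dp": [0,0,0],"yaw": 0}])

```text
time_s: 11.08
position: [0.4561, -0.0978, 0.0735]
ee_rot: [-0.082, 3.134, -0.002]
force: [0.4, 0.1, -0.1]
grip_width: 0.03
finger_force: 0.0
```

```bash
python3 -c "
from plan import *
st();go(-120,-66,50,0,9)"
```

```text
fix [-212.8   -3.1   73.5] yaw 90.2 F fix 0.45 0.11 -0.13 t 11.075 w 0.03 j [-0.21  0.19 -0.6   0.78  0.   -0.26]
[-10, -7, 3] 10.0
[-11, -5, 3] 10.0
[-12, -3, 3] 10.0
[-12, -1, 3] 10.0
[-12, 1, 3] 10.0
[-12, 3, 3] 10.0
[-11, 5, 3] 10.0
[-10, 7, 3] 10.0
[-9, 9, 3] 10.0
```

Request:
carry_out(series=[{"dp": [-10,-7,3],"yaw": 10},{"dp": [-11,-5,3],"yaw": 10},{"dp": [-12,-3,3],"yaw": 10},{"dp": [-12,-1,3],"yaw": 10},{"dp": [-12,1,3],"yaw": 10},{"dp": [-12,3,3],"yaw": 10},{"dp": [-11,5,3],"yaw": 10},{"dp": [-10,7,3],"yaw": 10},{"dp": [-9,9,3],"yaw": 10},{"dp": [0,0,20],"yaw": 0},{"dp": [0,0,12],"yaw": 0}], hand=1)

```text
time_s: 12.45
position: [0.5462, -0.1555, 0.0108]
ee_rot: [-2.162, -2.278, -0.0]
force: [0.4, 0.8, 1.3]
grip_width: 0.0854
finger_force: 0.0
```

Request:
carry_out(series=[{"dp": [0,0,8],"yaw": 0},{"dp": [6,0,2],"yaw": 0},{"dp": [6,0,0],"yaw": 0},{"dp": [6,0,0],"yaw": 0}])

```text
time_s: 12.95
position: [0.546, -0.1381, 0.0029]
ee_rot: [2.161, 2.277, -0.0]
force: [-0.3, -3.5, 5.0]
grip_width: 0.0856
finger_force: 2.3
```

```bash
python3 -c "
from plan import *
st()"
```

```text
fix [-124.9  -47.7    2.9] yaw 0.2 F fix -0.46 -3.49 5.03 t 12.95 w 0.086 j [-0.25  0.44 -0.44  0.7  -0.    1.27]
```

Request:
carry_out(series=[{"dp": [0,0,-4],"yaw": 0},{"dp": [5,0,-1],"yaw": 0},{"dp": [4,0,0],"yaw": 0},{"dp": [2,0,0],"yaw": 0}])

```text
time_s: 13.45
position: [0.5445, -0.1278, 0.0072]
ee_rot: [2.162, 2.276, -0.004]
force: [-0.3, -8.7, -1.3]
grip_width: 0.0855
finger_force: 4.2
```

Request:
carry_out(series=[{"dp": [2,0,0],"yaw": 0}])

```text
time_s: 13.58
position: [0.5445, -0.1277, 0.0073]
ee_rot: [2.162, 2.273, -0.008]
force: [0.4, -13.6, -1.7]
grip_width: 0.0851
finger_force: 6.9
```

Request:
carry_out(series=[{"dp": [-6,0,0],"yaw": 0},{"dp": [-14,-8,0],"yaw": 0},{"dp": [0,-20,-25],"yaw": 0},{"dp": [0,-10,-50],"yaw": 0},{"dp": [0,0,-50],"yaw": 0},{"dp": [0,0,0],"yaw": 0}], hand=-0.3)

```text
time_s: 14.32
position: [0.5106, -0.1471, 0.1364]
ee_rot: [2.158, 2.274, 0.007]
force: [0.8, 0.2, -0.4]
grip_width: 0.0299
finger_force: 0.0
```

```bash
python3 -c "
from plan import *
st();c=cam('wrist')
f=c['frame'].copy();save(c,'w3')
for p in [(-170,25,26),(-170,-25,26),(-160,25,44),(0,-25,26),(-160,25,16)]:
    q=O+X*p[0]/1e3+Y*p[1]/1e3; u=pix(c,[*q,p[2]/1e3]); print(p,u.round(1))
print(*[len(x) for x in [[]]]);go(-60,-19,165,97,10)
"
```

```text
fix [-160.7  -55.1  136.4] yaw 0.2 F fix 0.77 0.12 -0.39 t 14.325 w 0.03 j [-0.28  0.24 -0.37  0.95  0.    1.24]
(-170, 25, 26) [302.4  92.6]
(-170, -25, 26) [302.8 158.5]
(-160, 25, 44) [315.9  92. ]
(0, -25, 26) [511.8 159.9]
(-160, 25, 16) [315.6  93. ]
0
[4, 10, -3] -9.7
[2, 11, -3] -9.7
[0, 11, -3] -9.7
[-2, 11, -3] -9.7
[-4, 10, -3] -9.7
[-5, 9, -3] -9.7
[-7, 8, -3] -9.7
[-8, 7, -3] -9.7
[-9, 6, -3] -9.7
[-10, 4, -3] -9.7
```

View pics/w3.png

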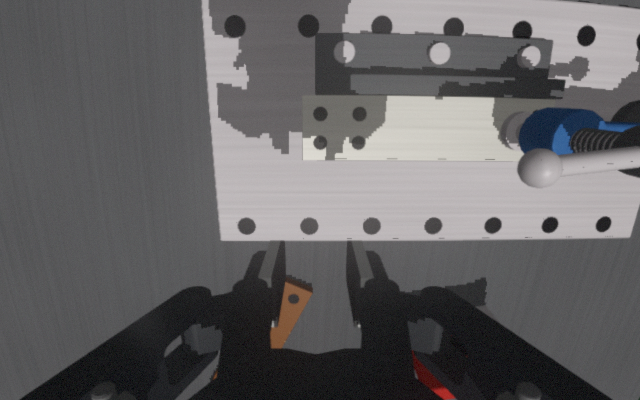

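The picture shows the plate parallel and tight to the fence (edge row 96). Its near end is at column 303 and the fence end at column 316, matching the predicted home pixels (302, 93) and (316, 92). Ball end is at (540,168), so I go to the handle next.

Request:
carry_out(series=[{"dp": [0,0,-20],"yaw": 0},{"dp": [0,0,-20],"yaw": 0},{"dp": [4,10,0],"yaw": -9.7},{"dp": [2,11,0],"yaw": -9.7},{"dp": [0,11,0],"yaw": -9.7},{"dp": [-2,11,0],"yaw": -9.7},{"dp": [-4,10,0],"yaw": -9.7},{"dp": [-5,9,0],"yaw": -9.7},{"dp": [-7,8,0],"yaw": -9.7},{"dp": [-8,7,0],"yaw": -9.7},{"dp": [-9,6,0],"yaw": -9.7},{"dp": [-10,4,0],"yaw": -9.7}])

```text
time_s: 15.88
position: [0.6068, -0.105, 0.17]
ee_rot: [0.282, -3.126, -0.003]
force: [0.7, -0.2, 0.3]
grip_width: 0.0299
finger_force: 0.0
```

```bash
python3 - <<'E'
from plan import *
st();go(-59.5,-7,128,97,4)
for n in("top","side"):
    c=cam(n);save(c,n+"3")
c=cam("side")
for p in[(-60,-7),(60,7)]:
    q=O+X*p[0]/1e3+Y*p[1]/1e3;print(pix(c,[*q,.142]))
E
```

```text
fix [-62.7 -17.7 170. ] yaw 97.5 F fix 0.66 -0.24 0.3 t 15.875 w 0.03 j [-0.17  0.38 -0.1   1.1   0.   -0.35]
[-1, 3, 10] 0.1
[-1, 3, 10] 0.1
[-1, 3, 10] 0.1
[-1, 3, 10] 0.1
[310.44169488 167.45956156]
[264.05598579 170.73021879]
```

```bash
python3 - <<'E'
from plan import *
c=cam("wrist")
T=np.eye(4);T[:3,:3]=R.from_rotvec([2.158,2.274,.007]).as_matrix();T[:3,3]=[.5106,-.1471,.1364]
c["Twc"]=T@np.array(c["mount"])
fx=lambda q:(np.array([(q[:2]-O)@X,(q[:2]-O)@Y])*1e3).round(1)
print("wrist ball",fx(onz(c,(540,168),.142)))
for n in("side0","side3"):
    im=cv2.imread(f"pics/{n}.png");g=cv2.resize(im[155:185,250:330],None,fx=8,fy=8,interpolation=cv2.INTER_CUBIC)
    cv2.imwrite(f"pics/{n}c.png",g)
cv2.imwrite("pics/sc.png",np.vstack([cv2.imread("pics/side0c.png"),cv2.imread("pics/side3c.png")]))
s=cam("side")
for u in[(315,168.5),(266,171)]: print("side",u,fx(onz(s,u,.142)))
E
```

```text
wrist ball [-60.2  -8.8]
side (315, 168.5) [-72.   -2.8]
side (266, 171) [54.9  8.1]
```

View pics/sc.png

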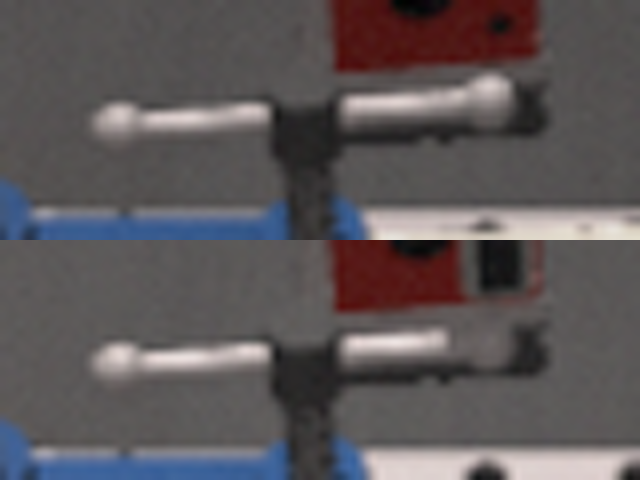

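The crop shows ball_b/ball_a ends at side pixels ~(311,167.5) and (264.5,170), matching the expected projection (310,167) and (264,171). The handle has not moved.

Request:
carry_out(series=[{"dp": [-2,9,0],"yaw": 0},{"dp": [0,0,15],"yaw": 0},{"dp": [0,0,15],"yaw": 0},{"dp": [0,0,12],"yaw": 0},{"dp": [0,0,0],"yaw": 0}])

```text
time_s: 16.75
position: [0.6068, -0.0964, 0.1285]
ee_rot: [0.273, -3.127, -0.001]
force: [-0.5, 0.8, 0.0]
grip_width: 0.0304
finger_force: 0.0
```

```bash
python3 - <<'E'
from plan import *
st()
E
```

```text
fix [-62.2  -9.  128.5] yaw 97.2 F fix -0.5 0.78 0.04 t 16.75 w 0.03 j [-0.16  0.4  -0.17  1.01 -0.   -0.33]
```

Request:
carry_out(series=[{"dp": [-2.5,10,0],"yaw": 10},{"dp": [-1,10.5,0],"yaw": 10},{"dp": [-0.9,10.4,0],"yaw": 10},{"dp": [-0.9,10.4,0],"yaw": 10},{"dp": [-0.9,10.4,0],"yaw": 10}])

```text
time_s: 17.38
position: [0.6219, -0.0479, 0.13]
ee_rot: [-1.084, -2.947, 0.003]
force: [-1.0, -2.5, -2.6]
grip_width: 0.0299
finger_force: 1.2
```

```bash
cat >> plan.py <<'E'
def hs():
    p,Rm,y,s=fix();F=s["force"];f=np.degrees(np.arctan2(p[1],p[0]))
    print("phi",round(f,1),"rad",round(float(np.hypot(p[0],p[1])),1),"psi+90",round(float(y)+90,1),"z",p[2].round(1),"F tool x,y,z",(Rm.T@F).round(2),"t",s["time_s"],"j6",s["joint_positions"][5].round(2))
E
python3 -c "
from plan import *
hs()"
```

```text
phi 139.2 rad 59.1 psi+90 136.8 z 130.0 F tool x,y,z [-0.81 -2.54  2.61] t 17.375 j6 0.63
```

Request:
carry_out(series=[{"dp": [-0.5,10.4,0.2],"yaw": 10},{"dp": [-0.8,10.4,0.2],"yaw": 10},{"dp": [-0.9,10.4,0.2],"yaw": 10},{"dp": [-0.9,10.4,0.2],"yaw": 9.7},{"dp": [-0.9,10.4,0.2],"yaw": 9.7},{"dp": [-0.9,10.4,0.2],"yaw": 9.7},{"dp": [-0.9,10.4,0.2],"yaw": 9.7}])

```text
time_s: 18.25
position: [0.6886, -0.0291, 0.129]
ee_rot: [-2.559, -1.821, 0.001]
force: [-2.7, -0.1, 1.1]
grip_width: 0.0297
finger_force: 1.0
```

```bash
python3 -c "
from plan import *
hs()"
```

```text
phi 67.2 rad 58.7 psi+90 68.1 z 129.0 F tool x,y,z [-0.99 -2.55 -1.09] t 18.25 j6 1.86
```

Request:
carry_out(series=[{"dp": [-0.2,10.4,0.2],"yaw": 10},{"dp": [-0.6,10.4,0.2],"yaw": 10},{"dp": [-0.9,10.4,0.2],"yaw": 10},{"dp": [-0.9,10.4,0.2],"yaw": 10},{"dp": [-0.9,10.4,0.2],"yaw": 10},{"dp": [-0.9,10.4,0.2],"yaw": 10},{"dp": [0,0,0],"yaw": 0}])

```text
time_s: 19.12
position: [0.729, -0.0738, 0.1278]
ee_rot: [3.126, 0.308, 0.001]
force: [-0.4, -0.3, -0.6]
grip_width: 0.0298
finger_force: 0.0
```

```bash
python3 -c "
from plan import *
hs()"
```

```text
phi 7.0 rad 61.4 psi+90 8.4 z 127.8 F tool x,y,z [-0.43  0.26  0.64] t 19.125 j6 2.84
```

Request:
carry_out(series=[{"dp": [0,0,-14],"yaw": 0},{"dp": [0,0,-14],"yaw": 0},{"dp": [0,0,-14],"yaw": 0},{"dp": [0,0,0],"yaw": 0}], hand=0.06)

```text
time_s: 19.62
position: [0.73, -0.0731, 0.1722]
ee_rot: [3.126, 0.307, 0.006]
force: [-0.6, 0.1, -0.1]
grip_width: 0.0456
finger_force: 0.0
```

```bash
python3 -c "
from plan import *
hs();go(-60,-7,170,98,18)"
```

```text
phi 7.5 rad 62.5 psi+90 8.4 z 172.2 F tool x,y,z [-0.55 -0.19  0.12] t 19.625 j6 2.85
[-7, 0, 0] -10.0
[-7, -1, 0] -10.0
[-6, -2, 0] -10.0
[-6, -4, 0] -10.0
[-5, -5, 0] -10.0
[-4, -5, 0] -10.0
[-3, -6, 0] -10.0
[-2, -6, 0] -10.0
[-1, -7, 0] -10.0
[0, -7, 0] -10.0
[1, -7, 0] -10.0
[2, -6, 0] -10.0
[4, -6, 0] -10.0
[4, -5, 0] -10.0
[5, -4, 0] -10.0
[6, -3, 0] -10.0
[6, -2, 0] -10.0
[7, -1, 0] -10.0
```

Request:
carry_out(series=[{"dp": [-7,0,0],"yaw": -10},{"dp": [-7,-1,0],"yaw": -10},{"dp": [-6,-2,0],"yaw": -10},{"dp": [-6,-4,0],"yaw": -10},{"dp": [-5,-5,0],"yaw": -10},{"dp": [-4,-5,0],"yaw": -10},{"dp": [-3,-6,0],"yaw": -10},{"dp": [-2,-6,0],"yaw": -10},{"dp": [-1,-7,0],"yaw": -10}])

```text
time_s: 20.75
position: [0.668, -0.0834, 0.1693]
ee_rot: [-1.986, -2.433, 0.0]
force: [-0.5, -0.0, 0.4]
grip_width: 0.0449
finger_force: 0.0
```

Request:
carry_out(series=[{"dp": [0,-7,0],"yaw": -10},{"dp": [1,-7,0],"yaw": -10},{"dp": [2,-6,0],"yaw": -10},{"dp": [4,-6,0],"yaw": -10},{"dp": [4,-5,0],"yaw": -10},{"dp": [5,-4,0],"yaw": -10},{"dp": [6,-3,0],"yaw": -10},{"dp": [6,-2,0],"yaw": -10},{"dp": [7,-1,0],"yaw": -10},{"dp": [0,0,0],"yaw": 0}])

```text
time_s: 22.0
position: [0.6084, -0.0943, 0.1695]
ee_rot: [0.303, -3.126, -0.0]
force: [-0.3, 0.1, -0.7]
grip_width: 0.045
finger_force: 0.0
```

```bash
python3 - <<'E'
from plan import *
hs();st();go(-60,-7,170,98,1)
s=cam("side");save(s,"side4")
cv2.imwrite("pics/s4.png",cv2.resize(s["frame"][145:195,245:335],None,fx=8,fy=8,interpolation=cv2.INTER_CUBIC)[:,:,::-1])
for f in(0,5,10,15):
    a=np.radians(f);print(f,[pix(s,[*(O+k*.06*(X*np.cos(a)+Y*np.sin(a))),.140]).round(1) for k in(1,-1)])
E
```

```text
phi -173.3 rad 60.9 psi+90 188.3 z 169.5 F tool x,y,z [0.26 0.2  0.66] t 22.0 j6 -0.35
fix [-60.5  -7.1 169.5] yaw 98.3 F fix -0.29 0.16 -0.66 t 22.0 w 0.045 j [-0.15  0.37 -0.11  1.09 -0.   -0.35]
[-1, 0, 0] 0.3
0 [array([264.4, 169.6]), array([310.4, 169.8])]
5 [array([264.3, 170.9]), array([310.4, 168.5])]
10 [array([264.3, 172.2]), array([310.1, 167.2])]
15 [array([264.6, 173.4]), array([309.8, 166. ])]
```

View pics/s4.png

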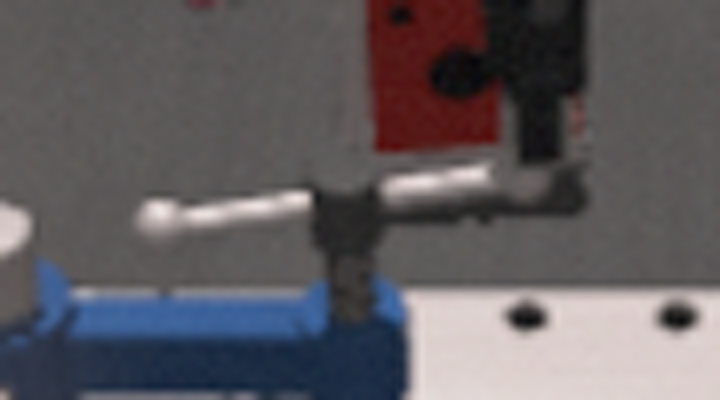

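The crop shows the far ball at about side pixel (264.7,172.2), so the bar is at φ≈10° with the near ball under the fork at ≈190°. I descend and continue.

Request:
carry_out(series=[{"dp": [0,-2,15],"yaw": 0},{"dp": [0,0,15],"yaw": 0},{"dp": [0,0,13],"yaw": 0},{"dp": [0,0,0],"yaw": 0}])

```text
time_s: 22.55
position: [0.608, -0.0961, 0.1247]
ee_rot: [0.306, -3.123, -0.001]
force: [-0.7, 0.4, 0.7]
grip_width: 0.0451
finger_force: 0.0
```

Request:
carry_out(series=[{"dp": [0,0,0],"yaw": 0},{"dp": [-0.9,10,0],"yaw": 9.7},{"dp": [-0.9,10.4,0.1],"yaw": 10},{"dp": [-0.9,10.4,0.1],"yaw": 10},{"dp": [-0.9,10.4,0.1],"yaw": 10}], hand=-0.3)

```text
time_s: 23.18
position: [0.6157, -0.0566, 0.127]
ee_rot: [0.783, 3.041, -0.002]
force: [-0.1, -2.1, -1.4]
grip_width: 0.0302
finger_force: 1.1
```

```bash
python3 -c "
from plan import *
hs()"
```

```text
phi 149.5 rad 59.6 psi+90 148.3 z 127.0 F tool x,y,z [-0.9  -1.93  1.45] t 23.175 j6 0.41
```

Request:
carry_out(series=[{"dp": [-0.7,10.4,0.1],"yaw": 10},{"dp": [-0.8,10.4,0.1],"yaw": 10},{"dp": [-0.9,10.4,0.1],"yaw": 10}])

```text
time_s: 23.55
position: [0.6369, -0.034, 0.1268]
ee_rot: [1.543, 2.735, -0.002]
force: [-1.3, -1.8, -1.3]
grip_width: 0.0301
finger_force: 1.0
```

```bash
python3 -c "
from plan import *
hs()"
```

```text
phi 119.3 rad 59.5 psi+90 118.3 z 126.8 F tool x,y,z [-0.85 -1.98  1.34] t 23.55 j6 0.97
```

Request:
carry_out(series=[{"dp": [-0.2,5.2,0.1],"yaw": 5},{"dp": [-0.2,5.2,0],"yaw": 5}])

```text
time_s: 23.8
position: [0.6461, -0.0293, 0.1267]
ee_rot: [1.772, 2.593, -0.001]
force: [-1.3, -2.7, 0.9]
grip_width: 0.0297
finger_force: 0.9
```

Request:
carry_out(series=[{"dp": [-0.2,5.2,0.1],"yaw": 5}])

```text
time_s: 23.92
position: [0.6509, -0.0276, 0.1266]
ee_rot: [1.883, 2.513, -0.001]
force: [-1.6, -1.6, 0.2]
grip_width: 0.0299
finger_force: 0.9
```

Request:
carry_out(series=[{"dp": [-0.2,5.2,0.1],"yaw": 5},{"dp": [-0.2,5.2,0],"yaw": 5}])

```text
time_s: 24.18
position: [0.661, -0.0255, 0.1265]
ee_rot: [2.095, 2.34, -0.001]
force: [-2.7, -1.4, -0.4]
grip_width: 0.0299
finger_force: 0.9
```

Request:
carry_out(series=[{"dp": [-0.2,5.2,0.1],"yaw": 5},{"dp": [-0.2,5.2,0],"yaw": 5}])

```text
time_s: 24.42
position: [0.6713, -0.0251, 0.1263]
ee_rot: [2.291, 2.148, -0.001]
force: [-2.0, -1.8, -0.4]
grip_width: 0.03
finger_force: 0.9
```

Request:
carry_out(series=[{"dp": [-0.2,5.2,0.1],"yaw": 5},{"dp": [-0.2,5.2,0],"yaw": 5}])

```text
time_s: 24.68
position: [0.6815, -0.0265, 0.1261]
ee_rot: [2.47, 1.941, -0.001]
force: [-2.1, -1.1, -0.3]
grip_width: 0.0297
finger_force: 0.9
```

Request:
carry_out(series=[{"dp": [-0.2,5.2,0.1],"yaw": 5},{"dp": [-0.2,5.2,0],"yaw": 5}])

```text
time_s: 24.92
position: [0.6913, -0.0296, 0.126]
ee_rot: [2.63, 1.718, -0.001]
force: [-2.2, -0.7, -1.0]
grip_width: 0.0303
finger_force: 0.9
```

```bash
python3 -c "
from plan import *
hs()"
```

```text
phi 64.6 rad 59.3 psi+90 63.5 z 126.0 F tool x,y,z [-1.53 -1.69  0.98] t 24.925 j6 1.94
```

Request:
carry_out(series=[{"dp": [0,5.2,0.1],"yaw": 4.7},{"dp": [0,5.2,0],"yaw": 4.7}])

```text
time_s: 25.18
position: [0.7006, -0.0341, 0.1259]
ee_rot: [-2.762, -1.497, 0.001]
force: [-2.8, -0.2, 0.7]
grip_width: 0.0298
finger_force: 0.9
```

Request:
carry_out(series=[{"dp": [-0.2,5.2,0.1],"yaw": 5},{"dp": [-0.2,5.2,0],"yaw": 5}])

```text
time_s: 25.42
position: [0.7088, -0.0402, 0.1258]
ee_rot: [-2.882, -1.251, 0.001]
force: [-2.5, 1.4, 0.4]
grip_width: 0.03
finger_force: 0.9
```

Request:
carry_out(series=[{"dp": [-0.2,5.2,0.1],"yaw": 5},{"dp": [-0.2,5.2,0],"yaw": 5}])

```text
time_s: 25.68
position: [0.7158, -0.0478, 0.1256]
ee_rot: [-2.979, -0.995, 0.001]
force: [-2.4, 0.9, -0.3]
grip_width: 0.0297
finger_force: 0.9
```

Request:
carry_out(series=[{"dp": [-0.2,5.2,0.1],"yaw": 5},{"dp": [-0.2,5.2,0],"yaw": 5}])

```text
time_s: 25.92
position: [0.7212, -0.0562, 0.1255]
ee_rot: [-3.054, -0.732, 0.001]
force: [-3.5, 2.4, 0.0]
grip_width: 0.0302
finger_force: 1.7
```

```bash
python3 -c "
from plan import *
hs()"
```

```text
phi 25.2 rad 59.8 psi+90 24.1 z 125.5 F tool x,y,z [-2.04 -3.78 -0.04] t 25.925 j6 2.59
```

Request:
carry_out(series=[{"dp": [0,2,0],"yaw": 2},{"dp": [0,2,0],"yaw": 2},{"dp": [0,0,0],"yaw": 0}])

```text
time_s: 26.3
position: [0.7233, -0.0599, 0.1254]
ee_rot: [-3.077, -0.629, -0.0]
force: [-2.6, 3.4, 2.5]
grip_width: 0.0298
finger_force: 2.1
```

```bash
python3 -c "
from plan import *
hs()"
```

```text
phi 21.2 rad 59.9 psi+90 20.3 z 125.4 F tool x,y,z [-1.09 -4.19 -2.51] t 26.3 j6 2.66
```

Request:
carry_out(series=[{"dp": [0,2,0],"yaw": 2},{"dp": [0,2,0],"yaw": 2}])

```text
time_s: 26.55
position: [0.7246, -0.0633, 0.1253]
ee_rot: [-3.097, -0.52, 0.0]
force: [-4.8, 4.5, 3.0]
grip_width: 0.0297
finger_force: 2.8
```

```bash
python3 -c "
from plan import *
hs()"
```

```text
phi 17.7 rad 59.9 psi+90 16.3 z 125.3 F tool x,y,z [-3.09 -5.8  -2.96] t 26.55 j6 2.72
```

Request:
carry_out(series=[{"dp": [0,1,0],"yaw": 1},{"dp": [0,1,0],"yaw": 1}])

```text
time_s: 26.8
position: [0.7251, -0.065, 0.1253]
ee_rot: [-3.105, -0.467, 0.001]
force: [-5.7, 4.4, 2.6]
grip_width: 0.0296
finger_force: 3.0
```

```bash
python3 -c "
from plan import *
hs();print(r.observe()['finger_force'])"
```

```text
phi 16.1 rad 59.8 psi+90 14.3 z 125.3 F tool x,y,z [-4.18 -5.9  -2.58] t 26.8 j6 2.75
3.0226148664951324
```

Request:
carry_out(series=[{"dp": [-1,0.6,-0.6],"yaw": 0.5},{"dp": [0,0.6,0],"yaw": 0.5}])

```text
time_s: 27.05
position: [0.7251, -0.0656, 0.1254]
ee_rot: [-3.108, -0.441, -0.001]
force: [-2.6, 6.5, -0.4]
grip_width: 0.0295
finger_force: 3.5
```

```bash
python3 -c "
from plan import *
hs();print(r.observe()['finger_force'])"
```

```text
phi 15.5 rad 59.6 psi+90 13.4 z 125.4 F tool x,y,z [-0.73 -6.96  0.47] t 27.05 j6 2.77
3.487086296081543
```

Request:
carry_out(series=[{"dp": [0,0.4,0],"yaw": 0.3},{"dp": [0,0,0],"yaw": 0}])

```text
time_s: 27.3
position: [0.7253, -0.066, 0.1255]
ee_rot: [-3.109, -0.433, -0.001]
force: [-2.1, 6.6, -0.4]
grip_width: 0.0301
finger_force: 3.4
```

```bash
python3 -c "
from plan import *
hs();print(r.observe()['finger_force'])"
```

```text
phi 15.1 rad 59.6 psi+90 13.1 z 125.5 F tool x,y,z [-0.2  -6.95  0.38] t 27.3 j6 2.77
3.436892330646515
```

Request:
carry_out(series=[{"dp": [0,-3,0],"yaw": 0},{"dp": [0,-3,0],"yaw": 0},{"dp": [0,0,-15],"yaw": 0},{"dp": [0,0,-20],"yaw": 0},{"dp": [0,0,-30],"yaw": 0},{"dp": [-50,0,-20],"yaw": 0},{"dp": [-60,0,0],"yaw": 0},{"dp": [-60,0,0],"yaw": 0},{"dp": [-60,0,0],"yaw": 0},{"dp": [0,-60,0],"yaw": 0},{"dp": [0,-60,0],"yaw": 0},{"dp": [0,0,0],"yaw": 0}])

```text
time_s: 28.8
position: [0.4689, -0.0068, 0.2123]
ee_rot: [3.111, 0.438, 0.004]
force: [0.4, -0.6, 1.1]
grip_width: 0.03
finger_force: 0.0
```

```bash
python3 - <<'E'
from m import *
from plan import *
st();c=cam("top");P=plate(c);print(P)
a=cv2.rotate(c["frame"][98:268,190:420],cv2.ROTATE_90_CLOCKWISE);s=cam("side")["frame"][120:330,180:450]
a=cv2.resize(a,(400,541));s=cv2.resize(s,(400,311))
cv2.imwrite("pics/end.png",np.hstack([a,np.vstack([s,np.zeros((230,400,3),np.uint8)])])[:,:,::-1])
for p in[(-170,25,26),(-170,-25,26)]:
    print(pix(c,[*(O+X*p[0]/1e3+Y*p[1]/1e3),.026]).round(1))
E
```

```text
fix [-195.5   87.2  212.3] yaw -76.8 F fix 0.4 -0.57 1.15 t 28.8 w 0.03 j [-0.01  0.08 -0.38  1.11  0.    2.85]
(array([574.99017334, -89.36488342]), (150.34239196777344, 48.10845184326172), np.float32(3.0485554))
[320.9 225.9]
[340.5 225.2]
```

View pics/end.png

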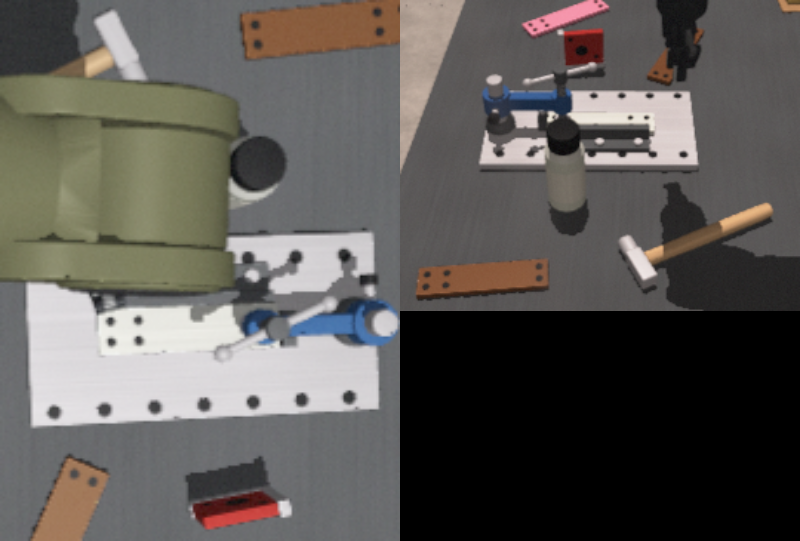

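The plate sits along the fence under the nose (left view, 100–280, 305–355). The handle is free and the can, magnet and hammer are where they were.

```bash
python3 -c "
from station import r
print(r.hand_in())"
```

```text
the job is handed in; nothing more can be done
None
```

The plate is home against the fence and the end stop, and the clamp is run down to about 7 N at the ball using both bar ends. The handle is free, the other things were not moved, and I handed the job in at about 29 s.

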